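# Switch on the guarded disc honer

## Robot

A 7-joint arm with a two-finger parallel gripper is mounted at the origin on the work surface. World frame = base frame: x ahead of the robot, y to its left, z up, the work surface at z = 0. Lengths are in mm, angles in rad, forces in N, time in s.
With the tool pointing down it reaches from about 425 to 875 mm from the base axis. Payload 8.4 kg.
Tool frame: the origin (TCP) lies at the centre of the arm's flange, where the gripper is bolted on; the fingertips stand 173 mm ahead of it and the grasp point (between the pads) lies 155 mm ahead of it; z points along the fingers, y is the line along which they close (so a half turn about z gives the same grasp; the last joint's range is limited). The gripper opens to 85 mm and grips with 20 to 120 N. Pads are 22 mm wide; open, the fingers measure 114 mm over their backs; the gripper's body (76 mm by 85 mm) begins 54 mm behind the grasp point. The pads swing forward as they close: fully open they stand 13 mm farther back than shut.
Start: joints at [1.184, 0.333, 0.04, 1.465, -0.013, 1.343, -0.059], TCP at [184.477, -623.251, 404.708] pointing down, gripper open.
Joint ranges: [-2.58, 2.58], [-0.38, 2.09], [-1.3, 1.39], [0.25, 2.4], [-1.5, 4.64], [0.08, 2.09], [-2.65, 2.65]. Speed limits (rad/s): [2.22, 2.22, 2.79, 2.79, 3.14, 3.14, 3.14].

## Interface

Orientations are given as a unit quaternion [x, y, z, w].
In Python, from cell import * gives the robot as it stands.
- The arm moves only by the tool arm_command, never from a script. Its argument "moves" is a list of rows, each a list of 7 numbers: the shift along the tool's x, y, z in cm, then the turn, a rotation vector about the tool's x, y, z in degrees, then the opening, from 0 (shut) to 1 (fully open). A call has 1 to 20 rows; each row is the pose to reach, as a shift and turn from the pose commanded when the call began, along the tool's axes at that moment; what a row does not reach only later rows make up. A row lasts 1/10 s, in which the tool goes at most 50 mm and 8.59 degrees, less where a joint would pass 70% of its speed; a pose out of reach is approached as far as the arm can. A call with a gripper value outside its range is refused whole. The fingers move at their own pace and stop on an object; "force" is the grip in N (left out, the last holds). Time passes only in rows, so rows that repeat a pose let the fingers close. It gives the time, the measured TCP pose, the force, the opening and the grip force at its end, in the units of the state.
- observe(): the state, without advancing time (a new reading comes with each control period).
- grab_frame(name): name is "scene" or "top"; returns the picture (384x512x3 uint8, blue, green, red); there is no depth.
- camera_params(name): a dict with "camera_matrix" (3x3 intrinsics, pixels), "k1" (the pictures are not rectified: a ray, as slopes to the right and down, at radius r is drawn at 1 + k1 r^2 times it, then the intrinsics apply), "world_from_camera" (4x4, takes a point from camera to world coordinates). Camera axes: x right, y up, looking along -z (the intrinsics and any distortion apply to the point x, -y, -z); pixel columns grow to the right and rows downward; lengths in mm; the calibration is good to about 2 mm. A picture is of the moment at which its call begins. camera_params takes no time and is no camera call.
- close_job(): hands the job in; it is judged then, once.
The state is a dict: "t": time; "q": joint angles; "qd": joint speeds; "effort": joint torques, N m; "tool_pos": TCP position; "ee_rot": TCP orientation; "contact_force": force on the tool from outside, world axes, zero at the start; "torque": the same for the moment, N m; "opening": finger opening in mm; "grasp_force": force on a finger pad.
Only numpy, scipy, OpenCV 4.12 (cv2) and the standard library are available. Lean on these libraries where they do the work, as an engineer would, in place of code of your own. Each camera call takes 0.05 s, during which the arm holds its last target. There are 200 camera calls.

## Task

Switch on the scissor-honing machine with the flat round disc: with a fingertip, lift the clear guard over its switch right back until it stays up, push the toggle fully over to the rear, then nudge the guard forward so that it drops shut over the switch. Nothing needs to be gripped; leave the other machine's switch alone, and do not shift any of the loose things on the bench.

Things in the scene. Friction and masses are not known exactly. Their poses are not given: they have to be found in the camera images.
- honer: The machine to be switched on: the one that carries a flat, level round disc (90 mm across, top at 94 mm, with a small hub to 100 mm), centred 85 mm behind the origin. Grey housing 240 x 130 mm, fixed to the bench; its flat top (the panel) is 70 mm up. Origin on the bench; x points from the front (switch end, 100 mm before the origin) to the rear (140 mm behind it), z up.
- honer_guard (a joint): Clear guard over the switch, hinged along its rear lower edge: 0 = closed, grows as its front swings up and back, 1.6 rad = stop, leaning just past upright. 50 g, hinge almost free, no spring: let go below about 0.9 rad it drops shut by itself, above about 1.1 rad it falls back against its stop and stays there.
- honer_toggle (a joint): Bat toggle under the guard: 0 = off (leaning 0.35 rad to the machine's front), 0.7 rad = on (leaning as far to the rear), both stops. Friction only (about 1.5 N at its tip): it stays where it is left.
- honer_hinge (a point): Middle of the guard's hinge axis (along the machine's y): 30 mm in front of the machine's origin, 5 mm above the panel, 75 mm above the bench. Fixed to the machine. The guard is a box open underneath, 66 mm long from the hinge to its front wall, 66 mm wide (60 mm inside), walls 3 mm, its top 37 mm above the hinge axis; the front wall's lower edge is 8 mm above the hinge axis.
- honer_lip (a point): Middle of the lower front edge of the guard's lip; moves with the guard. The lip is a dark strip 50 mm wide and 3 mm thick that continues the top 22 mm beyond the front wall, so this edge lies 88 mm in front of and 34 mm above the hinge axis when closed, 18 mm beyond the housing's front with only free air under it.
- honer_tip (a point): Centre of the 10 mm ball at the end of the steel toggle; 26 mm from its pivot, which lies on the panel 36 mm in front of the hinge axis. It swings in the machine's x-z plane.
- polisher: The other machine, to be left alone: the one that carries an upright felt wheel (80 mm across, top at 155 mm). Otherwise, its switch and guard are the same in size and place. Grey housing 240 x 130 mm, fixed to the bench; its flat top (the panel) is 70 mm up. Origin on the bench; x points from the front (switch end, 100 mm before the origin) to the rear (140 mm behind it), z up.
- polisher_guard (a joint): Clear guard over the switch, hinged along its rear lower edge: 0 = closed, grows as its front swings up and back, 1.6 rad = stop, leaning just past upright. 50 g, hinge almost free, no spring: let go below about 0.9 rad it drops shut by itself, above about 1.1 rad it falls back against its stop and stays there.
- polisher_toggle (a joint): Bat toggle under the guard: 0 = off (leaning 0.35 rad to the machine's front), 0.7 rad = on (leaning as far to the rear), both stops. Friction only (about 1.5 N at its tip): it stays where it is left.
- scissors_a: Bright steel scissors lying flat, 160 x 85 mm, about 9 mm high; origin at the pivot. Bystander.
- scissors_b: Dark steel scissors lying flat, 160 x 85 mm, about 9 mm high; origin at the pivot. Bystander.
- honing_block: Loose steel block 70 x 40 x 20 mm; origin under its centre. Bystander.
- screwdriver: Loose screwdriver with a red handle, lying; origin under its middle. Bystander.
- file: Loose file with a wooden handle, 230 mm long, lying; origin beneath the handle's front end. Bystander.
- oil_bottle: Loose white bottle 44 mm across, 120 mm tall; origin under its centre. Bystander.
- tub: Loose grey open tub 120 x 150 x 85 mm; origin under its centre. Bystander.
- whetstone: Loose reddish whetstone 60 x 180 x 30 mm; origin under its centre. Bystander.

How it is judged:
By the outcome, as a careful person would: the job done as asked, in the order asked, and still so for the second after the job is handed in, with the robot touching nothing.
It also fails if it takes over 54 s, if anything falls off the work surface, if the arm or the gripper's body presses on something with over 40 N, if the wrist force passes 120 N, or if a joint passes its speed limit or range.

## Working session

There is one attempt and no reset: what is moved stays moved. The work goes in short steps, Python scripts to look and compute and a tool call to move; the robot and the scene stay as the last step left them, time stands still between calls to the robot, and variables do not carry over. Pictures are saved under pics/ and viewed, at most 10 in all, crops included, and the job is handed in when it is done.

Besides the shell and the picture viewer there is one more tool, called after "Request:" as name(argument=value, ...), one argument or row to a line, values as JSON. arm_command: Moves the arm, as the interface text tells. Its arguments: {"type":"object","properties":{"moves":{"type":"array"},"force":{"type":"number"}},"required":["moves"]}

```bash
mkdir -p pics; python3 - <<'E'
from cell import *
import cv2
for n in("scene","top"):
    cv2.imwrite(f"pics/{n}0.png",grab_frame(n)); p=camera_params(n); print(n,p)
s=observe();print(s['t'],s['tool_pos'],s['ee_rot'],s['opening'])
E
```

```text
scene {'camera_matrix': array([[379.66216889,   0.        , 252.47575878],
       [  0.        , 379.66216889, 189.21889746],
       [  0.        ,   0.        ,   1.        ]]), 'k1': -0.06931516329527007, 'world_from_camera': array([[ 1.65312762e-01, -5.31749226e-01,  8.30610891e-01,
         1.46706062e+03],
       [ 9.86152857e-01,  1.00395183e-01, -1.31997537e-01,
        -1.25966921e+02],
       [-1.31997441e-02,  8.40930180e-01,  5.40982623e-01,
         7.31147266e+02],
       [ 0.00000000e+00,  0.00000000e+00,  0.00000000e+00,
         1.00000000e+00]])}
top {'camera_matrix': array([[349.6258417 ,   0.        , 256.20952782],
       [  0.        , 349.6258417 , 190.7108222 ],
       [  0.        ,   0.        ,   1.        ]]), 'k1': -0.07688138781861725, 'world_from_camera': array([[ 8.97582208e-03,  9.85982693e-01, -1.66606014e-01,
         3.38854322e+02],
       [-9.99939880e-01,  9.89964344e-03,  4.71528380e-03,
         2.28039802e+01],
       [ 6.29852836e-03,  1.66553675e-01,  9.86012273e-01,
         9.94283974e+02],
       [ 0.00000000e+00,  0.00000000e+00,  0.00000000e+00,
         1.00000000e+00]])}
0.1 [ 184.41872921 -623.11004449  403.92521719] [ 9.89669031e-01  1.43369084e-01 -1.52617581e-04 -7.01601575e-04] 85.80868378418046
```

View pics/scene0.png

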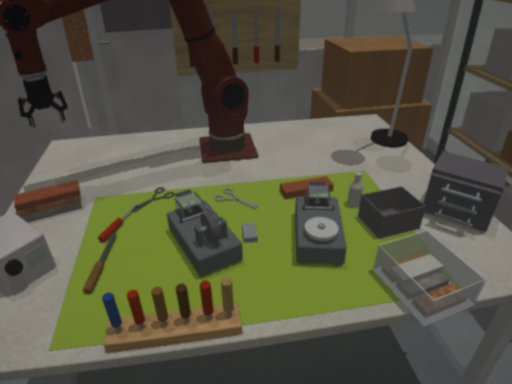

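View pics/top0.png

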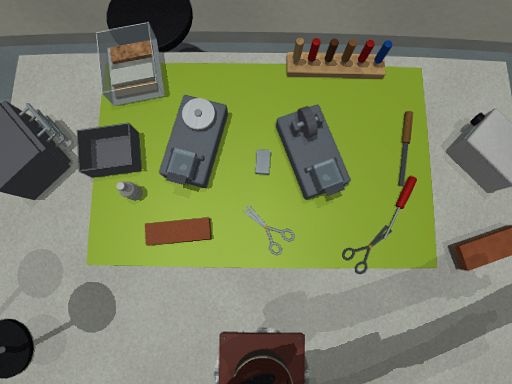

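The top view shows the honer (disc at about (198,114), guard at (183,165)), with its front facing the robot. The polisher is at about (312,150). Bottle at (128,190) and whetstone at (178,231) are near the honer's front.

```bash
cat > h.py <<'E'
import numpy as np, cv2
from cell import *
def ray(n,uv):
    p=camera_params(n);K=p["camera_matrix"];k=p["k1"]
    d=(np.array(uv,float)-K[:2,2])/K[0,0]; s=d.copy()
    for _ in range(20): s=d/(1+k*(s@s))
    T=np.array(p["world_from_camera"]); v=T[:3,:3]@np.array([s[0],-s[1],-1]); return T[:3,3],v
def onz(n,uv,z):
    o,v=ray(n,uv); return o+v*(z-o[2])/v[2]
def proj(n,P):
    p=camera_params(n);K=p["camera_matrix"];T=np.array(p["world_from_camera"])
    c=T[:3,:3].T@(np.array(P,float)-T[:3,3]); s=np.array([c[0],-c[1]])/-c[2]
    return K[0,0]*s*(1+p["k1"]*(s@s))+K[:2,2]
E
python3 - <<'E'
from h import *
im=cv2.imread("pics/top0.png")
c=im[85:200,145:245]; cv2.imwrite("pics/c1.png",cv2.resize(c,None,fx=5,fy=5,interpolation=cv2.INTER_CUBIC))
g=cv2.cvtColor(im,cv2.COLOR_BGR2GRAY)
m=np.zeros_like(g); m[90:140,170:225]=(g[90:140,170:225]>140)
hsv=cv2.cvtColor(im,cv2.COLOR_BGR2HSV); m=((hsv[...,1]<60)&(g>130)).astype(np.uint8); mm=np.zeros_like(m); mm[92:138,175:222]=m[92:138,175:222]
cs=max(cv2.findContours(mm,0,2)[0],key=cv2.contourArea); e=cv2.fitEllipse(cs);print(e)
d=onz("top",e[0],94);print("disc",d)
s2=cv2.imread("pics/scene0.png");g=cv2.cvtColor(s2,cv2.COLOR_BGR2GRAY);hsv=cv2.cvtColor(s2,cv2.COLOR_BGR2HSV)
m=((hsv[...,1]<60)&(g>130)).astype(np.uint8); mm=np.zeros_like(m); mm[210:250,298:345]=m[210:250,298:345]
cs=max(cv2.findContours(mm,0,2)[0],key=cv2.contourArea); e=cv2.fitEllipse(cs);print(e,onz("scene",e[0],94))
E
```

```text
((197.85914611816406, 113.04393768310547), (29.94058609008789, 32.034854888916016), 78.70854187011719)
disc [704.19294516 179.5633475   94.        ]
((321.2947692871094, 226.87713623046875), (18.398536682128906, 32.14559555053711), 96.69159698486328) [707.35685297 180.18585963  94.        ]
```

View pics/c1.png

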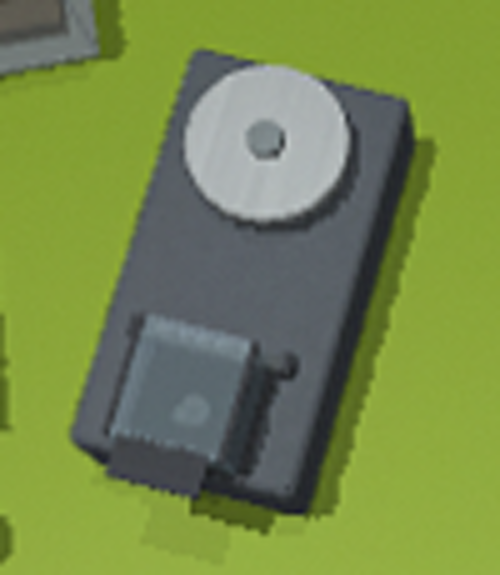

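The crop shows the disc hub at (198,113), the panel's rear corners at (184,95) and (227,105), its front-left corner at (159.5,173), and the dark lip's front edge from (166.5,180) to (184.5,184.5).

```bash
python3 - <<'E'
from h import *
off=np.array([145,85])
f=lambda x,y,z: onz("top",off+np.array([x,y])/5-0.4,z)[:2]
rl,rr,fl=f(195,50,70),f(412,100,70),f(72,440,70)
print(rl,rr,fl,np.linalg.norm(rl-rr),np.linalg.norm(rl-fl))
a=rl-fl;b=rl-rr;print("yaw",np.arctan2(a[1],a[0]),np.arctan2(-b[0],b[1]))
l1,l2=f(107,475,110),f(197,497,110);print(l1,l2,np.linalg.norm(l1-l2)); 
lm=(l1+l2)/2; d=np.array([705.5,180]); v=d-lm; print("lipmid",lm,"len(203)",np.linalg.norm(v),"yaw",np.arctan2(v[1],v[0]))
cen=(rr+fl)/2; v=d-cen; print("centre",cen,"dist 65",np.linalg.norm(v),np.arctan2(v[1],v[0]))
E
```

```text
[769.32525926 226.73566977] [739.71522133 102.70421128] [542.28065731 282.94291031] 127.5168892412878 233.89849329131826
yaw -0.242681204757861 -0.2343438628959855
[515.09175481 252.32187035] [503.95118564 204.93056651] 48.683138365004794
lipmid [509.52147023 228.62621843] len(203) 201.92100745228174 yaw -0.24320859334025519
centre [640.99793932 192.8235608 ] dist 65 65.76442460249602 -0.19624966746271866
```

```bash
cat >> h.py <<'E'
from scipy.spatial.transform import Rotation as Rn
YAW=-0.241; O=np.array([623.,200.3,0]); ux=np.array([np.cos(YAW),np.sin(YAW),0]); uy=np.array([-ux[1],ux[0],0])
def plan(*wps):
    """wps: (mx,my,z of fingertip in machine frame, forward tilt deg) -> rows"""
    s=observe(); R0=Rn.from_quat(s["ee_rot"]); p0=np.array(s["tool_pos"])
    tip=p0+R0.apply([0,0,173])-O; z=R0.apply([0,0,1])
    print("t",round(s["t"],2),"tip m",np.round([tip@ux,tip@uy,tip[2]],1),"tilt",round(float(np.degrees(np.arctan2(z@ux,-z[2]))),1),"F",np.round(s["contact_force"],1),"q",np.round(s["q"],2),"open",round(s["opening"],1))
    for mx,my,mz,t in wps:
        R=Rn.from_matrix(np.c_[uy,ux,[0,0,-1]])*Rn.from_euler("x",-t,degrees=True)
        P=O+mx*ux+my*uy+[0,0,mz]-R.apply([0,0,173])
        print((mx,my,mz,t),np.round(R0.inv().apply(P-p0)/10,2),np.round(np.degrees((R0.inv()*R).as_rotvec()),1),"world",np.round(P))
E
python3 - <<'E'
from h import *
plan((-60,-400,240,0),(-120,-150,240,15),(-160,0,200,40))
print(onz("top",(124,186),110),onz("top",(178,231),30))
E
```

```text
t 0.1 tip m [-229.5 -904.1  230.9] tilt -0.0 F [ 0.1  0.2 -0.3] q [ 1.18  0.33  0.04  1.47 -0.01  1.34 -0.06] open 85.8
(-60, -400, 240, 0) [ 40.06 -35.    -0.86] [ -0.1  -0.  -59.7] world [ 469. -174.  413.]
(-120, -150, 240, 15) [ 43.63 -61.87  -0.23] [-13.7   7.8 -59.4] world [427.  94. 407.]
(-160, 0, 200, 40) [ 42.01 -80.18   7.25] [-36.3  20.8 -57.2] world [360. 265. 333.]
[497.22041751 361.62163089 110.        ] [387.13679147 232.50143739  30.        ]
```

Request:
arm_command(
  moves=[
    [20, -17, -0.5, 0, 0, -30, 0],
    [40, -35, -0.9, 0, 0, -60, 0],
    [40, -35, -0.9, 0, 0, -60, 0],
    [40, -35, -0.9, 0, 0, -60, 0],
    [40, -35, -0.9, 0, 0, -60, 0],
    [40, -35, -0.9, 0, 0, -60, 0],
    [40, -35, -0.9, 0, 0, -60, 0],
    [40, -35, -0.9, 0, 0, -60, 0],
    [40, -35, -0.9, 0, 0, -60, 0],
    [40, -35, -0.9, 0, 0, -60, 0],
    [40, -35, -0.9, 0, 0, -60, 0],
    [40, -35, -0.9, 0, 0, -60, 0],
    [43.6, -61.9, -0.2, -13.7, 7.8, -59.4, 0],
    [43.6, -61.9, -0.2, -13.7, 7.8, -59.4, 0],
    [43.6, -61.9, -0.2, -13.7, 7.8, -59.4, 0],
    [43.6, -61.9, -0.2, -13.7, 7.8, -59.4, 0],
    [43.6, -61.9, -0.2, -13.7, 7.8, -59.4, 0],
    [43.6, -61.9, -0.2, -13.7, 7.8, -59.4, 0],
    [43.6, -61.9, -0.2, -13.7, 7.8, -59.4, 0],
    [43.6, -61.9, -0.2, -13.7, 7.8, -59.4, 0],
  ],
)

```text
t: 2.1
tool_pos: [426.8, 93.2, 406.6]
ee_rot: [0.78, 0.612, 0.08, 0.104]
contact_force: [0.3, -0.2, -0.9]
opening: 0.2
grasp_force: 0.0
```

```bash
python3 - <<'E'
from h import *
plan((-160,0,200,40),(-150,0,110,40))
E
```

```text
t 2.1 tip m [-120.  -151.1  239.6] tilt 15.1 F [ 0.3 -0.2 -0.9] q [ 0.55 -0.22 -0.8   2.   -0.04  1.06 -0.47] open 0.2
(-160, 0, 200, 40) [ 15.1  -12.17   4.37] [-24.9   0.1   0.1] world [360. 265. 333.]
(-150, 0, 110, 40) [ 15.12 -13.55  13.32] [-24.9   0.1   0.1] world [369. 263. 243.]
```

Request:
arm_command(
  moves=[
    [8, -6, 2, -12, 0, 0, 0],
    [15.1, -12.2, 4.4, -25, 0, 0, 0],
    [15.1, -12.2, 4.4, -25, 0, 0, 0],
    [15.1, -12.2, 4.4, -25, 0, 0, 0],
    [15.1, -12.2, 4.4, -25, 0, 0, 0],
    [15.1, -12.2, 4.4, -25, 0, 0, 0],
    [15.1, -12.2, 4.4, -25, 0, 0, 0],
    [15.1, -12.2, 4.4, -25, 0, 0, 0],
  ],
)

```text
t: 2.9
tool_pos: [359.8, 265.1, 332.4]
ee_rot: [0.739, 0.58, 0.21, 0.27]
contact_force: [0.3, -0.2, -0.6]
opening: -0.0
grasp_force: 0.0
```

```bash
python3 - <<'E'
from h import *
plan((-150,0,110,40),(-150,0,110,30),(-125,0,95,40))
E
```

```text
t 2.9 tip m [-1.598e+02 -1.000e-01  1.999e+02] tilt 40.0 F [ 0.3 -0.2 -0.6] q [ 0.48 -0.26 -1.3   2.17  0.54  0.77 -1.43] open -0.0
(-150, 0, 110, 40) [ 0.01 -5.03  7.52] [0.  0.1 0.1] world [369. 263. 243.]
(-150, 0, 110, 30) [ 0.   -2.02  7.78] [10.   0.1  0.1] world [393. 257. 260.]
(-125, 0, 95, 40) [ 1.000e-02 -4.080e+00  1.027e+01] [0.  0.1 0.1] world [394. 257. 228.]
```

Request:
arm_command(
  moves=[
    [0, -2.5, 3.7, 0, 0, 0, 0],
    [0, -5, 7.5, 0, 0, 0, 0],
    [0, -5, 7.5, 0, 0, 0, 0],
    [0, -5, 7.5, 0, 0, 0, 0],
  ],
)

```text
t: 3.3
tool_pos: [368.5, 261.5, 236.6]
ee_rot: [0.741, 0.582, 0.205, 0.265]
contact_force: [-1.1, -0.5, 1.0]
opening: -0.2
grasp_force: 0.0
```

```bash
cat >> h.py <<'E'
def arc(th,d,t=40,h=14.5,my=0):
    c,s=np.cos(th),np.sin(th); T=np.radians(t); E=np.array([-30-88*c+34*s,75+88*s+34*c])
    C=E+d*(np.array([np.sin(T),-np.cos(T)]) if th<T else np.array([c,-s]))
    p=C-h*np.array([np.cos(T),np.sin(T)]); return (round(p[0],1),my,round(p[1],1),t)
E
python3 - <<'E'
from h import *
a=arc(0,14); print(a)
plan((-150,0,a[2]-4,40),(a[0]-3,0,a[2]-4,40))
E
```

```text
(np.float64(-120.1), 0, np.float64(89.0), 40)
t 3.3 tip m [-152.5   -1.9  102.4] tilt 39.2 F [-1.1 -0.5  1. ] q [ 0.26  0.23 -1.28  2.25  1.16  0.96 -2.  ] open -0.2
(-150, 0, np.float64(85.0), 40) [ 0.14 -1.16  1.51] [-0.8  0.2  0.2] world [369. 263. 218.]
(np.float64(-123.1), 0, np.float64(85.0), 40) [0.14 0.93 3.21] [-0.8  0.2  0.2] world [395. 256. 218.]
```

Request:
arm_command(
  moves=[
    [0.1, -1.1, 1.5, 0, 0, 0, 0],
    [0.1, -1.1, 1.5, 0, 0, 0, 0],
    [0.1, -0.3, 2.2, 0, 0, 0, 0],
    [0.1, 0.3, 2.7, 0, 0, 0, 0],
    [0.1, 0.9, 3.2, 0, 0, 0, 0],
    [0.1, 0.9, 3.2, 0, 0, 0, 0],
    [0.1, 0.9, 3.2, 0, 0, 0, 0],
  ],
)

```text
t: 4.0
tool_pos: [396.3, 257.6, 224.6]
ee_rot: [0.739, 0.58, 0.211, 0.27]
contact_force: [0.7, -0.5, 0.2]
opening: -0.1
grasp_force: 0.0
```

```bash
python3 - <<'E'
from h import *
im=grab_frame("top");im2=grab_frame("scene")
f=lambda a:cv2.resize(a,(400,460),interpolation=cv2.INTER_CUBIC)
cv2.imwrite("pics/a1.png",np.hstack([f(im[110:225,135:235]),f(im2[150:265,270:370])]))
plan((-123,0,85,40),*[arc(x,14) for x in np.arange(0,.71,.1)],*[arc(x,11) for x in np.arange(.8,1.35,.1)])
E
```

```text
t 4.1 tip m [-122.9    1.7   91.8] tilt 40.1 F [-0.1 -0.2 -0.2] q [ 0.22  0.3  -1.21  2.23  1.27  0.98 -2.04] open 0.3
(-123, 0, 85, 40) [-0.17 -0.43  0.52] [0.1 0.  0.1] world [396. 256. 218.]
(np.float64(-120.1), 0, np.float64(89.0), 40) [-0.17  0.05  0.4 ] [0.1 0.  0.1] world [398. 256. 222.]
(np.float64(-116.3), 0, np.float64(97.6), 40) [-0.17  0.9  -0.02] [0.1 0.  0.1] world [402. 255. 230.]
(np.float64(-111.6), 0, np.float64(105.8), 40) [-0.18  1.78 -0.34] [0.1 0.  0.1] world [407. 253. 238.]
(np.float64(-106.1), 0, np.float64(113.4), 40) [-0.18  2.69 -0.57] [0.1 0.  0.1] world [412. 252. 246.]
(np.float64(-99.9), 0, np.float64(120.5), 40) [-0.18  3.62 -0.71] [0.1 0.  0.1] world [418. 251. 253.]
(np.float64(-93.0), 0, np.float64(127.0), 40) [-0.18  4.57 -0.77] [0.1 0.  0.1] world [425. 249. 260.]
(np.float64(-85.5), 0, np.float64(132.7), 40) [-0.18  5.51 -0.72] [0.1 0.  0.1] world [432. 247. 265.]
(np.float64(-75.8), 0, np.float64(139.4), 40) [-0.18  6.69 -0.61] [0.1 0.  0.1] world [441. 245. 272.]
(np.float64(-70.4), 0, np.float64(144.6), 40) [-0.18  7.43 -0.66] [0.1 0.  0.1] world [447. 244. 277.]
(np.float64(-62.3), 0, np.float64(147.1), 40) [-0.19  8.21 -0.33] [0.1 0.  0.1] world [455. 242. 280.]
(np.float64(-54.1), 0, np.float64(148.8), 40) [-0.19  8.95  0.07] [0.1 0.  0.1] world [462. 240. 281.]
(np.float64(-45.7), 0, np.float64(149.7), 40) [-0.19  9.65  0.54] [0.1 0.  0.1] world [471. 238. 282.]
(np.float64(-37.3), 0, np.float64(149.8), 40) [-0.19 10.3   1.07] [0.1 0.  0.1] world [479. 236. 282.]
(np.float64(-28.9), 0, np.float64(149.0), 40) [-0.19 10.89  1.68] [0.1 0.  0.1] world [487. 234. 282.]
```

View pics/a1.png

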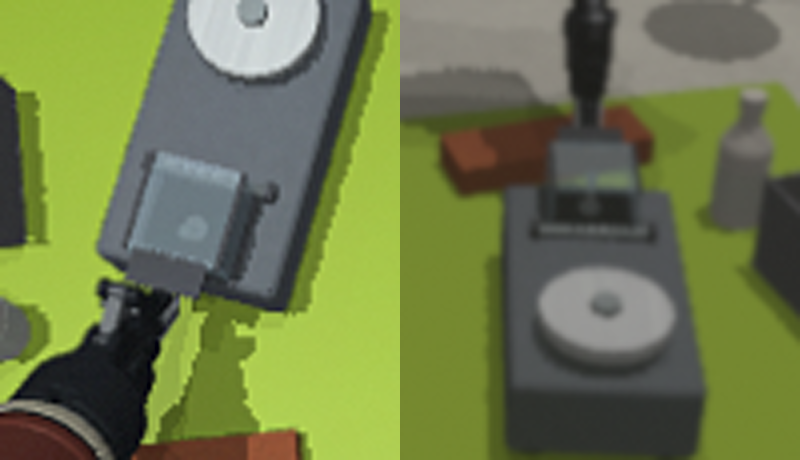

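The picture shows the closed fingers in front of the lip, centred at about crop (165,290), and the guard still shut. Lifting now along the arc.

Request:
arm_command(
  moves=[
    [-0.2, -0.1, 0.4, 0, 0, 0, 0],
    [-0.2, 0.1, 0.4, 0, 0, 0, 0],
    [-0.2, 0.5, 0.2, 0, 0, 0, 0],
    [-0.2, 0.9, 0, 0, 0, 0, 0],
    [-0.2, 1.3, -0.2, 0, 0, 0, 0],
    [-0.2, 1.8, -0.3, 0, 0, 0, 0],
    [-0.2, 2.2, -0.5, 0, 0, 0, 0],
    [-0.2, 2.7, -0.6, 0, 0, 0, 0],
    [-0.2, 3.2, -0.7, 0, 0, 0, 0],
    [-0.2, 3.6, -0.7, 0, 0, 0, 0],
    [-0.2, 4.1, -0.8, 0, 0, 0, 0],
    [-0.2, 4.6, -0.8, 0, 0, 0, 0],
    [-0.2, 5, -0.8, 0, 0, 0, 0],
    [-0.2, 5.5, -0.7, 0, 0, 0, 0],
    [-0.2, 6.1, -0.7, 0, 0, 0, 0],
    [-0.2, 6.7, -0.6, 0, 0, 0, 0],
    [-0.2, 7.1, -0.6, 0, 0, 0, 0],
    [-0.2, 7.5, -0.6, 0, 0, 0, 0],
    [-0.2, 7.5, -0.6, 0, 0, 0, 0],
  ],
)

```text
t: 6.0
tool_pos: [448.1, 243.2, 277.3]
ee_rot: [0.739, 0.58, 0.211, 0.27]
contact_force: [0.3, 0.9, -0.3]
opening: -0.1
grasp_force: 0.0
```

```bash
python3 - <<'E'
from h import *
im=grab_frame("top");im2=grab_frame("scene")
f=lambda a:cv2.resize(a,(400,460),interpolation=cv2.INTER_CUBIC)
cv2.imwrite("pics/a2.png",np.hstack([f(im[110:225,135:235]),f(im2[150:265,270:370])]))
plan(*[arc(x,11) for x in np.arange(.8,1.45,.1)])
E
```

```text
t 6.1 tip m [-69.2  -0.2 144.5] tilt 40.1 F [ 0.3 -0.1  0.5] q [ 0.36  0.23 -1.22  2.13  1.15  0.91 -1.8 ] open 0.2
(np.float64(-70.4), 0, np.float64(144.6), 40) [ 0.02 -0.07 -0.08] [0.1 0.  0.1] world [447. 244. 277.]
(np.float64(-62.3), 0, np.float64(147.1), 40) [0.02 0.71 0.25] [0.1 0.  0.1] world [455. 242. 280.]
(np.float64(-54.1), 0, np.float64(148.8), 40) [0.01 1.45 0.65] [0.1 0.  0.1] world [462. 240. 281.]
(np.float64(-45.7), 0, np.float64(149.7), 40) [0.01 2.15 1.12] [0.1 0.  0.1] world [471. 238. 282.]
(np.float64(-37.3), 0, np.float64(149.8), 40) [0.01 2.8  1.65] [0.1 0.  0.1] world [479. 236. 282.]
(np.float64(-28.9), 0, np.float64(149.0), 40) [0.01 3.39 2.26] [0.1 0.  0.1] world [487. 234. 282.]
(np.float64(-20.7), 0, np.float64(147.3), 40) [0.01 3.91 2.91] [0.1 0.  0.1] world [495. 232. 280.]
```

View pics/a2.png

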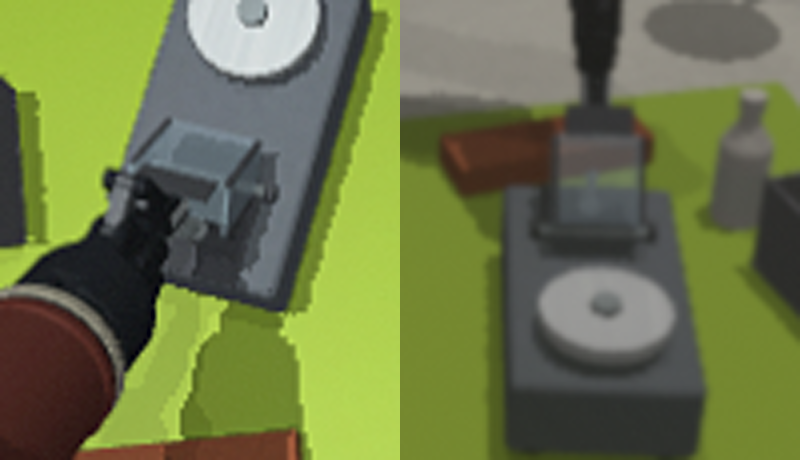

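The guard is about half raised, with the fingertip under the lip. I'll carry on past the tipping point.

Request:
arm_command(
  moves=[
    [0, 0.3, 0.1, 0, 0, 0, 0],
    [0, 0.7, 0.2, 0, 0, 0, 0],
    [0, 1.1, 0.4, 0, 0, 0, 0],
    [0, 1.5, 0.6, 0, 0, 0, 0],
    [0, 1.8, 0.9, 0, 0, 0, 0],
    [0, 2.2, 1.1, 0, 0, 0, 0],
    [0, 2.5, 1.4, 0, 0, 0, 0],
    [0, 2.8, 1.7, 0, 0, 0, 0],
    [0, 3.1, 2.0, 0, 0, 0, 0],
    [0, 3.4, 2.3, 0, 0, 0, 0],
    [0, 3.4, 2.3, 0, 0, 0, 0],
    [0, 3.4, 2.3, 0, 0, 0, 0],
    [0, 3.4, 2.3, 0, 0, 0, 0],
  ],
)

```text
t: 7.4
tool_pos: [487.1, 233.7, 281.3]
ee_rot: [0.739, 0.58, 0.211, 0.27]
contact_force: [0.1, 0.2, -0.1]
opening: -0.3
grasp_force: 0.0
```

```bash
python3 - <<'E'
from h import *
plan((-60,0,155,40),(-125,0,155,40),(-125,0,90,40),(-105,0,90,40))
E
```

```text
t 7.4 tip m [-2.860e+01 -1.000e-01  1.489e+02] tilt 40.1 F [ 0.1  0.2 -0.1] q [ 0.36  0.29 -1.17  2.07  1.2   0.92 -1.75] open -0.3
(-60, 0, 155, 40) [ 0.01 -1.99 -2.49] [0.1 0.  0.1] world [457. 241. 288.]
(-125, 0, 155, 40) [ 0.01 -6.96 -6.68] [0.1 0.  0.1] world [394. 257. 288.]
(-125, 0, 90, 40) [  0.02 -11.15  -1.7 ] [0.1 0.  0.1] world [394. 257. 223.]
(-105, 0, 90, 40) [ 0.02 -9.62 -0.41] [0.1 0.  0.1] world [413. 252. 223.]
```

Request:
arm_command(
  moves=[
    [0, -2, -2.5, 0, 0, 0, 0],
    [0, -4.5, -4.6, 0, 0, 0, 0],
    [0, -7, -6.7, 0, 0, 0, 0],
    [0, -7, -6.7, 0, 0, 0, 0],
    [0, -9, -4.2, 0, 0, 0, 0],
    [0, -11.1, -1.7, 0, 0, 0, 0],
    [0, -11.1, -1.7, 0, 0, 0, 0],
    [0, -11.1, -1.7, 0, 0, 0, 0],
    [0, -11.1, -1.7, 0, 0, 0, 0],
  ],
)

```text
t: 8.3
tool_pos: [394.6, 256.9, 224.5]
ee_rot: [0.739, 0.58, 0.212, 0.27]
contact_force: [0.3, -1.2, -0.2]
opening: -0.2
grasp_force: 0.0
```

```bash
python3 - <<'E'
from h import *
im=grab_frame("top");im2=grab_frame("scene")
f=lambda a:cv2.resize(a,(400,460),interpolation=cv2.INTER_CUBIC)
cv2.imwrite("pics/a3.png",np.hstack([f(im[110:225,135:235]),f(im2[150:265,270:370])]))
tip=lambda x,z:proj("top",O+x*ux+[0,0,z])
for q in (tip(-74.9,94.4),tip(-57.1,94.4)): print("ball off/on px in crop",(q-[135,110])*4)
plan((-100,0,89,40),(-90,0,89,40),(-80,0,89,40),(-70,0,89,40))
E
```

```text
ball off/on px in crop [183.8456458 231.3927883]
ball off/on px in crop [191.43358316 206.06601241]
t 8.4 tip m [-123.4    0.3   92.5] tilt 40.2 F [-0.1  0.2  0.1] q [ 0.21  0.28 -1.18  2.24  1.26  0.96 -2.04] open 0.1
(-100, 0, 89, 40) [-0.02  1.63  1.78] [ 0.2 -0.   0. ] world [418. 251. 222.]
(-90, 0, 89, 40) [-0.02  2.39  2.43] [ 0.2 -0.   0. ] world [428. 248. 222.]
(-80, 0, 89, 40) [-0.02  3.16  3.08] [ 0.2 -0.   0. ] world [437. 246. 222.]
(-70, 0, 89, 40) [-0.02  3.92  3.72] [ 0.2 -0.   0. ] world [447. 244. 222.]
```

View pics/a3.png

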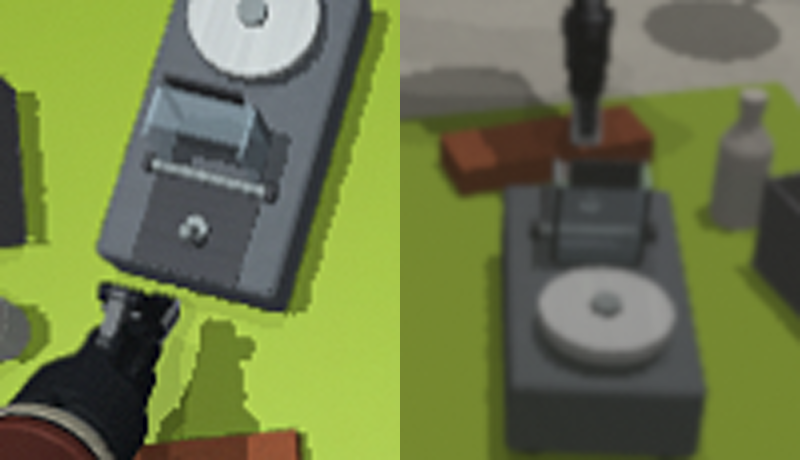

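The guard stands up against its stop. The ball is at crop (194,230), which is right of the prediction (184,231), and the hinge rod runs from (150,162) to (270,190). I'll check the fingertip and machine frame projections.

```bash
python3 - <<'E'
from h import *
s=observe();R0=Rn.from_quat(s["ee_rot"]);p=np.array(s["tool_pos"])
for d in (173,140,100,0): print(d,(proj("top",p+R0.apply([0,0,d]))-[135,110])*4,(proj("scene",p+R0.apply([0,0,d]))-[270,150])*4)
print("hinge",(proj("top",O-30*ux+[0,0,75])-[135,110])*4,(proj("scene",O-30*ux+[0,0,75])-[270,150])*4)
print("disc",(proj("top",O+85*ux+[0,0,100])-[135,110])*4,(proj("scene",O+85*ux+[0,0,100])-[270,150])*4)
print("ball",(proj("scene",O-74.9*ux+[0,0,94.4])-[270,150])*4)
E
```

```text
173 [163.1773743  301.70263957] [184.2182637  142.57648014]
140 [145.06668941 326.39661063] [184.87235233 101.23222491]
100 [121.56835432 358.48870231] [185.62380066  51.53320793]
0 [ 54.12341513 450.93261104] [187.30842696 -70.62576841]
hinge [208.37255331 175.67227596] [190.1954318  229.63027873]
disc [249.47705952   6.90662795] [204.85959415 298.83707135]
ball [188.19306899 174.51930911]
```

```bash
python3 - <<'E'
from h import *
plan(*[(x,-2.5,86,40) for x in (-105,-95,-85,-80,-75,-72,-69)])
E
```

```text
t 8.4 tip m [-123.4    0.3   92.5] tilt 40.2 F [-0.1  0.2  0.1] q [ 0.21  0.28 -1.18  2.24  1.26  0.96 -2.04] open 0.1
(-105, -2.5, 86, 40) [-0.27  1.05  1.69] [ 0.2 -0.   0. ] world [412. 249. 219.]
(-95, -2.5, 86, 40) [-0.27  1.82  2.34] [ 0.2 -0.   0. ] world [422. 247. 219.]
(-85, -2.5, 86, 40) [-0.27  2.58  2.98] [ 0.2 -0.   0. ] world [432. 245. 219.]
(-80, -2.5, 86, 40) [-0.27  2.96  3.31] [ 0.2 -0.   0. ] world [437. 244. 219.]
(-75, -2.5, 86, 40) [-0.27  3.34  3.63] [ 0.2 -0.   0. ] world [442. 242. 219.]
(-72, -2.5, 86, 40) [-0.27  3.57  3.82] [ 0.2 -0.   0. ] world [444. 242. 219.]
(-69, -2.5, 86, 40) [-0.27  3.8   4.02] [ 0.2 -0.   0. ] world [447. 241. 219.]
```

Request:
arm_command(
  moves=[
    [-0.3, 0.3, 0.9, 0, 0, 0, 0],
    [-0.3, 1.0, 1.7, 0, 0, 0, 0],
    [-0.3, 1.4, 2.0, 0, 0, 0, 0],
    [-0.3, 1.8, 2.3, 0, 0, 0, 0],
    [-0.3, 2.2, 2.7, 0, 0, 0, 0],
    [-0.3, 2.6, 3.0, 0, 0, 0, 0],
    [-0.3, 3.0, 3.3, 0, 0, 0, 0],
    [-0.3, 3.2, 3.5, 0, 0, 0, 0],
    [-0.3, 3.4, 3.7, 0, 0, 0, 0],
    [-0.3, 3.4, 3.7, 0, 0, 0, 0],
  ],
)

```text
t: 9.4
tool_pos: [442.0, 241.5, 216.3]
ee_rot: [0.739, 0.58, 0.211, 0.27]
contact_force: [-0.2, 0.7, -0.3]
opening: -0.1
grasp_force: 0.1
```

```bash
python3 - <<'E'
from h import *
plan(*[(x,-2.5,86,40) for x in (-72,-69,-66,-63)])
E
```

```text
t 9.4 tip m [-74.3  -3.2  83.9] tilt 40.1 F [-0.2  0.7 -0.3] q [ 0.23  0.35 -1.11  2.19  1.34  0.94 -2.  ] open -0.1
(-72, -2.5, 86, 40) [ 0.07  0.32 -0.01] [0.1 0.  0.1] world [444. 242. 219.]
(-69, -2.5, 86, 40) [0.07 0.55 0.18] [0.1 0.  0.1] world [447. 241. 219.]
(-66, -2.5, 86, 40) [0.07 0.78 0.37] [0.1 0.  0.1] world [450. 240. 219.]
(-63, -2.5, 86, 40) [0.07 1.01 0.57] [0.1 0.  0.1] world [453. 239. 219.]
```

Request:
arm_command(
  moves=[
    [0, 0.15, 0, 0, 0, 0, 0],
    [0, 0.3, 0, 0, 0, 0, 0],
    [0, 0.45, 0.1, 0, 0, 0, 0],
    [0, 0.55, 0.2, 0, 0, 0, 0],
    [0, 0.55, 0.2, 0, 0, 0, 0],
  ],
)

```text
t: 9.9
tool_pos: [447.3, 240.2, 218.4]
ee_rot: [0.739, 0.58, 0.211, 0.27]
contact_force: [-0.4, 0.0, 0.1]
opening: 0.1
grasp_force: 0.4
```

```bash
python3 - <<'E'
from h import *
plan(*[(x,-2.5,86,40) for x in (-69,-66,-63,-60)])
im=grab_frame("top");im2=grab_frame("scene")
f=lambda a:cv2.resize(a,(400,460),interpolation=cv2.INTER_CUBIC)
cv2.imwrite("pics/a4.png",np.hstack([f(im[130:188,155:205]),f(im2[170:228,295:345])]))
E
```

```text
t 9.9 tip m [-68.8  -3.3  86. ] tilt 40.1 F [-0.4  0.   0.1] q [ 0.23  0.35 -1.11  2.18  1.34  0.93 -1.98] open 0.1
(-69, -2.5, 86, 40) [ 0.07  0.   -0.01] [0.1 0.  0.1] world [447. 241. 219.]
(-66, -2.5, 86, 40) [0.07 0.23 0.18] [0.1 0.  0.1] world [450. 240. 219.]
(-63, -2.5, 86, 40) [0.07 0.46 0.37] [0.1 0.  0.1] world [453. 239. 219.]
(-60, -2.5, 86, 40) [0.07 0.69 0.57] [0.1 0.  0.1] world [456. 239. 219.]
```

View pics/a4.png

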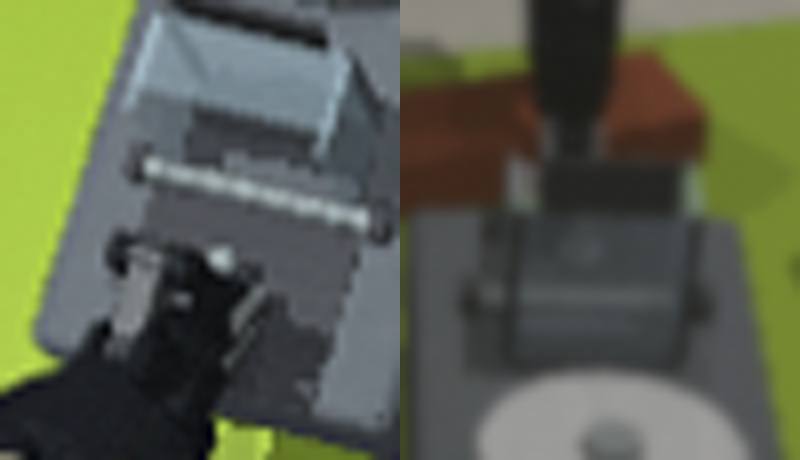

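The ball, at crop (222,258), is nearly at its predicted "on" place. I'll push on until the stop is felt.

Request:
arm_command(
  moves=[
    [0, 0.1, 0.1, 0, 0, 0, 0],
    [0, 0.2, 0.2, 0, 0, 0, 0],
    [0, 0.3, 0.3, 0, 0, 0, 0],
    [0, 0.3, 0.3, 0, 0, 0, 0],
  ],
)

```text
t: 10.4
tool_pos: [450.4, 239.6, 217.7]
ee_rot: [0.739, 0.581, 0.211, 0.269]
contact_force: [-10.2, 0.1, 4.5]
opening: 0.0
grasp_force: 5.5
```

```bash
python3 - <<'E'
from h import *
plan((-62,-2.5,86,40),(-60,-2.5,86,40))
E
```

```text
t 10.4 tip m [-65.8  -3.1  85.1] tilt 40.0 F [-10.2   0.1   4.5] q [ 0.23  0.36 -1.11  2.18  1.34  0.93 -1.98] open 0.0
(-62, -2.5, 86, 40) [0.06 0.34 0.18] [-0.  -0.   0.1] world [454. 239. 219.]
(-60, -2.5, 86, 40) [0.06 0.5  0.3 ] [-0.  -0.   0.1] world [456. 239. 219.]
```

```bash
python3 - <<'E'
from h import *
plan((-110,0,88,40),(-110,0,250,30),(42,0,250,0),(42,0,148,0))
E
```

```text
t 10.4 tip m [-65.8  -3.1  85.1] tilt 40.0 F [-10.2   0.1   4.5] q [ 0.23  0.36 -1.11  2.18  1.34  0.93 -1.98] open 0.0
(-110, 0, 88, 40) [ 0.31 -3.2  -3.06] [-0.  -0.   0.1] world [408. 253. 221.]
(-110, 0, 250, 30) [  0.28  10.21 -15.21] [10.   0.   0.1] world [432. 247. 400.]
(42, 0, 250, 0) [ 0.24 29.97 -1.66] [40.   0.   0.1] world [664. 190. 423.]
(42, 0, 148, 0) [ 0.26 23.42  6.15] [40.   0.   0.1] world [664. 190. 321.]
```

Request:
arm_command(
  moves=[
    [0.1, -1.0, -1.0, 0, 0, 0, 0],
    [0.2, -2.2, -2.1, 0, 0, 0, 0],
    [0.3, -3.2, -3, 0, 0, 0, 0],
    [0.3, -3.2, -3, 0, 0, 0, 0],
    [0.3, 3.5, -9, 5, 0, 0, 0],
    [0.3, 10.2, -15.2, 10, 0, 0, 0],
    [0.3, 10.2, -15.2, 10, 0, 0, 0],
    [0.3, 10.2, -15.2, 10, 0, 0, 0],
    [0.3, 10.2, -15.2, 10, 0, 0, 0],
    [0.3, 10.2, -15.2, 10, 0, 0, 0],
    [0.2, 30, -1.7, 40, 0, 0, 0],
    [0.2, 30, -1.7, 40, 0, 0, 0],
    [0.2, 30, -1.7, 40, 0, 0, 0],
    [0.2, 30, -1.7, 40, 0, 0, 0],
    [0.2, 30, -1.7, 40, 0, 0, 0],
    [0.2, 30, -1.7, 40, 0, 0, 0],
    [0.2, 30, -1.7, 40, 0, 0, 0],
    [0.2, 30, -1.7, 40, 0, 0, 0],
    [0.2, 30, -1.7, 40, 0, 0, 0],
    [0.2, 30, -1.7, 40, 0, 0, 0],
  ],
)

```text
t: 12.4
tool_pos: [663.0, 190.2, 424.3]
ee_rot: [0.786, 0.618, -0.0, 0.001]
contact_force: [-0.1, -0.4, -0.0]
opening: 0.1
grasp_force: 0.0
```

```bash
python3 - <<'E'
from h import *
plan((42,-1,148,0))
im=grab_frame("top");im2=grab_frame("scene")
f=lambda a:cv2.resize(a,(400,460),interpolation=cv2.INTER_CUBIC)
cv2.imwrite("pics/a5.png",np.hstack([f(im[110:225,135:235]),f(im2[150:265,270:370])]))
E
```

```text
t 12.4 tip m [ 41.6  -0.6 251.3] tilt 0.1 F [-0.1 -0.4 -0. ] q [ 0.33  0.63 -1.09  1.28  0.55  1.54 -0.92] open 0.1
(42, -1, 148, 0) [-0.05  0.05 10.33] [0.1 0.1 0.1] world [664. 189. 321.]
```

View pics/a5.png

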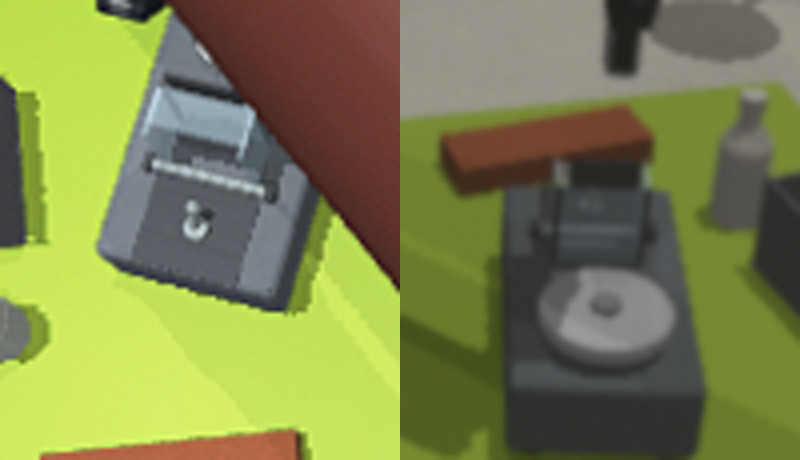

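The toggle now leans to the rear (ball at crop (203,210)) and the guard still stands up. I'll lower the finger behind the guard.

Request:
arm_command(
  moves=[
    [0, 0, 3.5, 0, 0, 0, 0],
    [0, 0, 7, 0, 0, 0, 0],
    [0, 0, 10.3, 0, 0, 0, 0],
    [0, 0, 10.3, 0, 0, 0, 0],
    [0, 0, 10.3, 0, 0, 0, 0],
    [0, -1, 10.3, 0, 0, 0, 0],
    [0, -2, 10.3, 0, 0, 0, 0],
    [0, -2.7, 10.3, 0, 0, 0, 0],
    [0, -3.4, 10.3, 0, 0, 0, 0],
    [0, -4.1, 10.3, 0, 0, 0, 0],
    [0, -4.8, 10.3, 0, 0, 0, 0],
    [0, -5.5, 10.3, 0, 0, 0, 0],
    [0, -6.1, 10.3, 0, 0, 0, 0],
    [0, -6.7, 10.3, 0, 0, 0, 0],
    [0, -7.2, 10.3, 0, 0, 0, 0],
    [0, -7.6, 10.3, 0, 0, 0, 0],
    [0, -7.6, 10.3, 0, 0, 0, 0],
    [0, -7.6, 10.3, 0, 0, 0, 0],
  ],
)

```text
t: 14.3
tool_pos: [590.5, 207.2, 321.1]
ee_rot: [0.787, 0.617, -0.0, 0.001]
contact_force: [0.2, -0.6, -1.4]
opening: -0.2
grasp_force: 0.0
```

```bash
python3 - <<'E'
from h import *
plan((-34,0,260,0),(0,-350,260,0))
im=grab_frame("top");im2=grab_frame("scene")
f=lambda a:cv2.resize(a,(400,460),interpolation=cv2.INTER_CUBIC)
cv2.imwrite("pics/a6.png",np.hstack([f(im[110:225,135:235]),f(im2[150:265,270:370])]))
E
```

```text
t 14.3 tip m [-32.9  -1.3 148.1] tilt 0.1 F [ 0.2 -0.6 -1.4] q [ 0.4   0.59 -1.11  1.59  0.54  1.31 -1.04] open -0.2
(-34, 0, 260, 0) [  0.1   -0.07 -11.19] [0.1 0.1 0. ] world [590. 208. 433.]
(0, -350, 260, 0) [-34.91   3.31 -11.15] [0.1 0.1 0. ] world [ 539. -140.  433.]
```

View pics/a6.png

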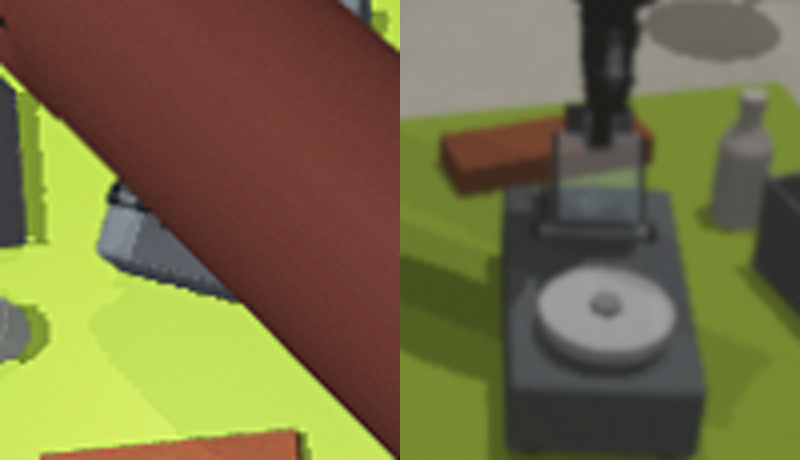

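The guard is leaning forward at about 0.85 rad, still near the finger. I'll nudge a little farther and then rise.

Request:
arm_command(
  moves=[
    [0, -0.5, 0, 0, 0, 0, 0],
    [0, -1, 0, 0, 0, 0, 0],
    [0, -1.5, 0, 0, 0, 0, 0],
    [0, -2, 0, 0, 0, 0, 0],
    [0, -2, 0, 0, 0, 0, 0],
    [0, -2, 0, 0, 0, 0, 0],
    [0, -2, 0, 0, 0, 0, 0],
    [0, 0, -4, 0, 0, 0, 0],
    [0, 0, -8, 0, 0, 0, 0],
    [0, 0, -11, 0, 0, 0, 0],
    [0, 0, -11, 0, 0, 0, 0],
    [-17, 1, -11, 0, 0, 0, 0],
    [-35, 3, -11, 0, 0, 0, 0],
    [-35, 3, -11, 0, 0, 0, 0],
    [-35, 3, -11, 0, 0, 0, 0],
    [-35, 3, -11, 0, 0, 0, 0],
    [-35, 3, -11, 0, 0, 0, 0],
    [-35, 3, -11, 0, 0, 0, 0],
    [-35, 3, -11, 0, 0, 0, 0],
    [-35, 3, -11, 0, 0, 0, 0],
  ],
)

```text
t: 16.4
tool_pos: [535.8, -141.7, 430.7]
ee_rot: [0.788, 0.616, -0.0, 0.0]
contact_force: [-0.8, 0.5, 0.4]
opening: -0.4
grasp_force: 0.0
```

```bash
python3 - <<'E'
from h import *
plan()
im=grab_frame("top");im2=grab_frame("scene")
f=lambda a:cv2.resize(a,(400,460),interpolation=cv2.INTER_CUBIC)
cv2.imwrite("pics/a7.png",np.hstack([f(im[110:225,135:235]),f(im2[150:265,270:370])]))
E
```

```text
t 16.4 tip m [  -3.  -353.   257.7] tilt 0.0 F [-0.8  0.5  0.4] q [ 1.18  0.33 -1.21  1.62  0.32  1.41 -0.31] open -0.4
```

View pics/a7.png

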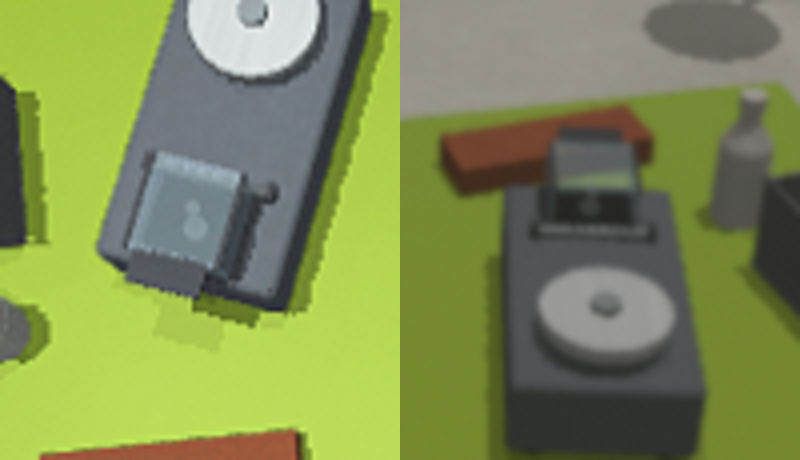

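The guard is shut, and the toggle's ball at crop (190,209) is in the rear position. Handing in.

```bash
python3 -c "
from cell import *
print(close_job())"
```

```text
the job is handed in; nothing more can be done
None
```

The honer is switched on: I lifted its guard back until it stayed up, pushed the toggle to its rear stop (about 10 N felt there), and nudged the guard so it dropped shut. The last pictures show the guard closed and the arm clear; the robot never went near the polisher's switch, and the job was handed in at about 16.5 s of the 54 s allowed.

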